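# Pin the two halves of a casting mould together

## Task

Lift the loose mould half out of its notch in the rail, shift it along towards the fixed half and set it down in the next notch, so that its hinge knuckle sits in line over the knuckle of the fixed half. Then take the long round-headed hinge pin out of the leaning rest and push it down through both knuckles until its head is fully home on the upper knuckle, and let go. Leave the short square-headed pin and the other things on the bench where they are.

Things in the scene. Friction and masses are not known exactly. Their poses are not given: they have to be found in the camera images.
- stand: fixed mould stand: board 100 x 310 x 14 mm carrying in line along its y axis the upright fixed half (plate 25 x 64 mm, y = 24 to 88, top z = 109 mm), a knuckle, and a rail on the -y side (y = -19 to -203). Origin on the vertical nominal hinge axis, underside of the board (on the bench); z up, x across the plates
- next_notch (a point): the rail's notch nearest the hinge, mid-mouth (stand y = -65, z = 34 mm). The rail's three notches (also y = -110 and -155) are 26 mm wide along y, 20 deep; the loose half's plate rests on the rail's floor at z = 34, between two walls 29 mm apart (x), tops at z = 50
- stand_bore (a point): nominal centre of the upper mouth of the fixed half's knuckle, 82 mm above the bench. The knuckle, an upright tube 32 mm outside, 16 mm bore, z = 52 to 82, is a bracket clamped up to 6 mm from here along the stand's y, either way: where it is must be felt or seen. It does not move under the pin
- pinch (a point): nominal point, 67 mm above the bench, where a spring plunger in the fixed knuckle pinches the pin from the stand's +x side: the pin stops there with its head 30 to 40 mm too high and needs a push of up to 15 N from there on. The plunger's housing sticks out to x = 35 mm
- half: loose aluminium mould half, 0.36 to 0.59 kg: upright plate 25 mm thick (x), 74 wide (y), 75 high; z up, y to the hinge. Origin mid lower edge of the plate. Below it a tab 16 mm wide (y), 16 deep, which starts in the middle notch. At y = 65, z = 50 to 80 mm its knuckle, a tube 32 mm outside, 16 mm bore
- half_grip (a point): top edge of the loose half's plate, above its centre of mass (half's x = 0, y = 5, z = 75 mm): the plate is 25 mm thick here
- half_bore (a point): centre of the upper mouth of the loose half's knuckle (half's y = 65, z = 80 mm); the pin's head seats on this face. With the tab in the next notch this knuckle stands 2 mm above the fixed one. The tab has 5 mm of play each way along y: a pin in this bore can drag the half along until its tip finds the lower bore
- pin: long steel pin, 0.12 to 0.2 kg: round head 22 mm across, 30 high, on a 14 mm shank 80 long with a flat end, stepped to 12 mm for the last 3. Origin on the axis at the head's underside, z towards the head. It starts in one of the rest's two bores, leaning about 25 degrees, head towards the robot and 30 mm clear of the block; pull it out along its axis
- pin_tip (a point): centre of the flat end of the long pin (pin's z = -80 mm)
- short_pin: shorter steel pin with a square head 20 x 20 x 20 mm, in the other bore of the rest: not wanted. Origin on its axis at the top of its head, z along the axis upwards, 14 mm shank from z = -20 to -80 mm
- rest: fixed leaning wooden pin rest on a 100 x 150 x 12 mm plywood foot; origin at the centre of its underside. A block 56 x 150 x 60 mm leans 25 degrees towards the rest's -x; it has two blind bores 15.5 mm wide, 50 mm deep, at y = -37 and +37 mm
- jar: closed glass jar, 68 mm across, 100 mm high, bystander; origin at the centre of its underside
- cup: small plastic cup, 60 mm across, 60 mm high, bystander; origin at the centre of its underside
- plaque: carved wooden plaque 70 x 55 x 23 mm, bystander; origin at the centre of its underside

How it is judged:
By the outcome, as a careful person would: the job done as asked, in the order asked, and still so for the second after the job is handed in, with the robot touching nothing.
It also fails if it takes over 72 s, if anything falls off the work surface, if the arm or the gripper's body presses on something with over 40 N, if the wrist force passes 120 N, or if a joint passes its speed limit or range.

## Robot

A 6-joint arm with a two-finger parallel gripper is mounted at the origin on the work surface. World frame = base frame: x ahead of the robot, y to its left, z up, the work surface at z = 0. Lengths are in m, angles in rad, forces in N, time in s.
With the tool pointing down it reaches from about 0.35 to 0.975 m from the base axis. Payload 4.9 kg.
Tool frame: the origin (TCP) lies at the very end of the fingers, on their centre line; the grasp point (between the pads) lies ctrl.grip_point_offset behind it (ctrl.grip_point_offset is the distance from the TCP to the grasp point, in m); z points along the fingers, y is the line along which they close (so a half turn about z gives the same grasp; the last joint's range is limited). The gripper opens to 85 mm and grips with 20 to 120 N. Pads are 22 mm wide; open, the fingers measure 114 mm over their backs; the gripper's body (76 mm by 85 mm) begins 54 mm behind the grasp point. The pads swing forward as they close: fully open they stand 13 mm farther back than shut.
Start: joints at [0.988, 0.053, 1.613, -0, 1.476, -0.119], TCP at [0.28, 0.559, 0.231] pointing down, gripper open.
Joint ranges: [-3.01, 3.01], [-1.01, 2.22], [0.06, 2.58], [-1.02, 4.17], [0.09, 2.62], [-3.14, 3.14]. Speed limits (rad/s): [2.57, 2.57, 3.14, 3.14, 3.14, 3.14].

## Interface

Orientations are given as a rotation vector (axis times angle).
In Python, from station import ctrl gives the robot as it stands. The module is installed in compiled form; this text tells all that it offers.
- The arm moves only by the tool drive_tool, never from a script. Its argument "steps" is a list of rows, each an object with "translation": the shift along the tool's x, y, z normalised to -1 to 1, where 1 is 4 cm, a list of three; "angular": the turn, a rotation vector about the tool's x, y, z normalised to -1 to 1, where 1 is 8 degrees, a list of three; "gripper": the opening, from 0 (shut) to 1 (fully open). In form: [{"translation": [dx, dy, dz], "angular": [wx, wy, wz], "gripper": gripper}, ...]. A call has 1 to 8 rows; each row shifts and turns the commanded pose from where the row before left it, along the tool's axes as they then stand; what a row does not reach is not made up. A row lasts 1/8 s, in which the tool goes at most 62.5 mm and 10.7 degrees, less where a joint would pass 70% of its speed; a pose out of reach is approached as far as the arm can. A call with a number of a shift or a turn outside -1 to 1 is refused whole. A call with a gripper value outside its range is refused whole. The fingers move at their own pace and stop on an object; "force" is the grip in N (left out, the last holds). Time passes only in rows, so rows that do not move let the fingers close. It gives the time, the measured TCP pose, the force, the opening and the grip force at its end, in the units of the state.
- ctrl.get_obs(): the state, without advancing time (a new reading comes with each control period).
- ctrl.get_image(name): name is "scene" or "side" or "wrist"; returns a dict with "color" (480x640x3 uint8, red, green, blue), "depth" (480x640 float32, m along the optical axis (not along the pixel's ray), 0 where there is no reading), "fx", "fy", "cx", "cy" (pixels), "R" (3x3) and "t" (3): a world point X has camera coordinates R X + t. Camera axes: x right, y down, z forward; pixel columns grow to the right and rows downward; lengths in m; the calibration is good to about 2 mm. The wrist camera is an equidistant fisheye: a pixel r from the principal point sees the ray r / f radians off the axis. A picture is of the moment at which its call begins.
- ctrl.finish_job(): hands the job in; it is judged then, once.
The state is a dict: "t": time; "q": joint angles; "dq": joint speeds; "effort": joint torques, N m; "tool_pos": TCP position; "tool_rot": TCP orientation; "contact_force": force on the tool from outside, world axes, zero at the start; "wrist_torque": the same for the moment, N m; "opening": finger opening in m; "grip_force": force on a finger pad.
Only numpy, scipy, OpenCV 4.12 (cv2) and the standard library are available. Lean on these libraries where they do the work, as an engineer would, in place of code of your own. Each camera call takes 0.05 s, during which the arm holds its last target. There are 200 camera calls.

## Working session

There is one attempt and no reset: what is moved stays moved. The work goes in short steps, Python scripts to look and compute and a tool call to move; the robot and the scene stay as the last step left them, time stands still between calls to the robot, and variables do not carry over. Pictures are saved under pics/ and viewed, at most 10 in all, crops included, and the job is handed in when it is done.

Besides the shell and the picture viewer there is one more tool, called as a command line: name --argument value ..., lists and objects as JSON in quotes. drive_tool: Moves the arm, as the interface text tells. Its arguments: {"type":"object","properties":{"steps":{"type":"array"},"force":{"type":"number"}},"required":["steps"]}

```bash
mkdir -p pics; cat > h.py <<'E'
import numpy as np, cv2, pickle, sys
from scipy.spatial.transform import Rotation as R
from station import ctrl
def grab(n,tag):
    im=ctrl.get_image(n); pickle.dump(im,open(f'pics/{tag}.pkl','wb')); cv2.imwrite(f'pics/{tag}.png',im['color'][:,:,::-1]); return im
def load(tag): return pickle.load(open(f'pics/{tag}.pkl','rb'))
def cloud(im):
    v,u=np.mgrid[0:480,0:640]; d=im['depth']
    c=np.stack([(u-im['cx'])/im['fx']*d,(v-im['cy'])/im['fy']*d,d],-1)
    return (c-im['t'])@im['R']   # R^T(c-t)
E
python3 - <<'E'
from h import *
a=grab('scene','scene0');b=grab('side','side0')
o=ctrl.get_obs();print({k:np.round(v,4) for k,v in o.items()},ctrl.grip_point_offset)
for i in (a,b):print(i['fx'],i['cx'],i['cy'],(-i['R'].T@i['t']).round(3),i['R'].round(2).tolist())
E
```

```text
{'t': np.float64(0.1), 'q': array([ 0.988 ,  0.0533,  1.6141,  0.    ,  1.476 , -0.119 ]), 'dq': array([-0.0008, -0.0017, -0.0021,  0.0019,  0.0006, -0.0001]), 'effort': array([ 6.00000e-04, -3.94897e+01, -3.71364e+01, -1.00000e-04,
        3.90000e-03, -0.00000e+00]), 'tool_pos': array([0.2793, 0.5585, 0.2302]), 'tool_rot': array([-7.2180e-01, -3.0569e+00,  2.7000e-03]), 'contact_force': array([-0.6785,  0.6009, -0.1926]), 'wrist_torque': array([0.0218, 0.0646, 0.0343]), 'grip_force': np.float64(0.0), 'opening': np.float64(0.0854)} 0.0187
481.17886088624016 323.13325520102103 234.8384283290806 [0.962 0.533 0.734] [[-0.81, 0.59, 0.01], [0.39, 0.56, -0.73], [-0.44, -0.59, -0.68]]
452.9234200818427 317.19574690212687 229.80964933429047 [ 0.395 -0.707  0.932] [[0.98, -0.22, -0.0], [-0.17, -0.76, -0.63], [0.14, 0.62, -0.77]]
```

View pics/scene0.png

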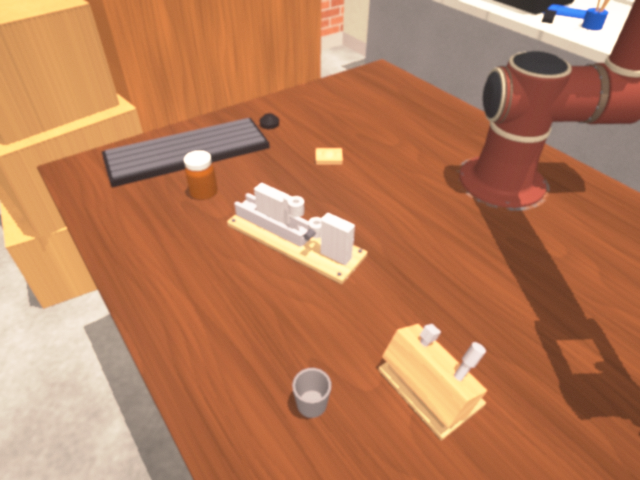

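View pics/side0.png

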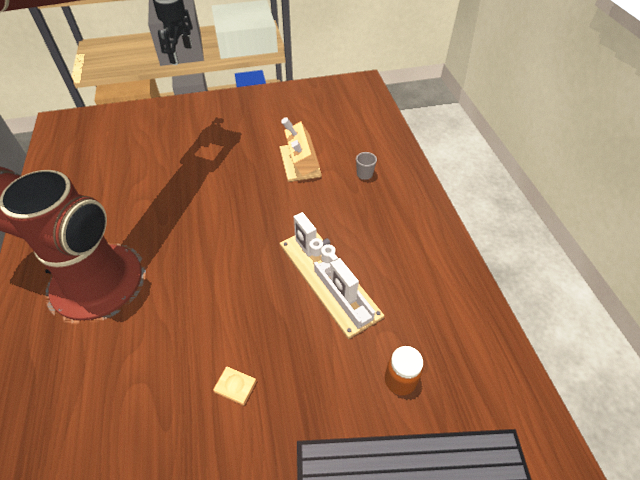

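```bash
python3 - <<'E'
from h import *
for tag in('scene0','side0'):
    im=load(tag);P=cloud(im);ok=im['depth']>0
    def sel(z0,z1,x0,x1,y0,y1):
        return P[ok&(P[...,2]>z0)&(P[...,2]<z1)&(P[...,0]>x0)&(P[...,0]<x1)&(P[...,1]>y0)&(P[...,1]<y1)]
    t=P[ok&(P[...,2]<.03)&(P[...,0]>.3)&(P[...,0]<.7)];print(tag,'table z',np.median(t[:,2]))
    for lab,(u,v) in ({'plateF':(338,223),'half':(270,192),'jar':(198,158),'pin':(474,352),'sp':(430,330),'cup':(312,380)} if tag=='scene0' else {'plateF':(303,218),'half':(345,270),'jar':(407,355),'pin':(287,122),'sp':(296,147),'cup':(366,158)}).items(): print(lab,P[v,u].round(3))
im=load('scene0')['color'];a=cv2.resize(im[170:290,220:380],(800,600),interpolation=3);cv2.imwrite('pics/c1.png',a[:,:,::-1])
im=load('side0')['color'];a=cv2.resize(im[205:340,270:400],(578,600),interpolation=3);cv2.imwrite('pics/c2.png',a[:,:,::-1])
E
```

```text
scene0 table z 2.2373273435954225e-05
plateF [ 0.518 -0.015  0.11 ]
half [ 0.575 -0.175  0.11 ]
jar [ 0.639 -0.39   0.101]
pin [0.544 0.345 0.132]
sp [0.557 0.273 0.114]
cup [0.73  0.197 0.032]
side0 table z 8.123827976547458e-05
plateF [ 0.516 -0.009  0.11 ]
half [ 0.576 -0.175  0.109]
jar [ 0.643 -0.388  0.101]
pin [0.541 0.336 0.131]
sp [0.551 0.261 0.099]
cup [0.753 0.239 0.038]
```

View pics/c1.png

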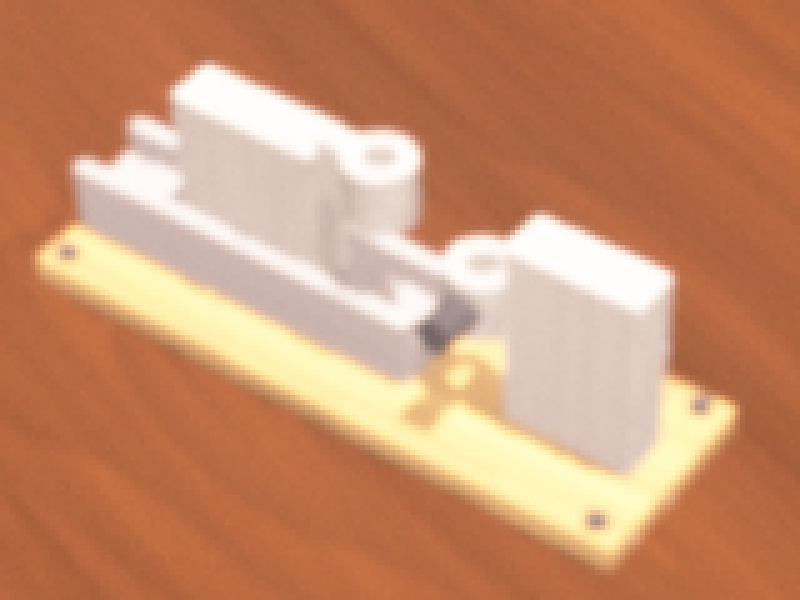

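View pics/c2.png

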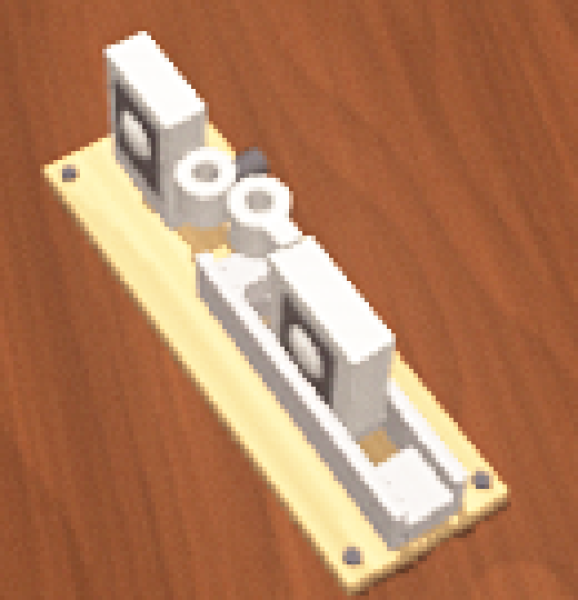

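```bash
cat > fit.py <<'E'
from h import *
from scipy.optimize import least_squares
S=load('scene0');D=load('side0')
def proj(im,X):
    c=im['R']@X+im['t'];return np.array([c[0]/c[2]*im['fx']+im['cx'],c[1]/c[2]*im['fy']+im['cy']])
s1=lambda p:(np.array(p)+.5)/5+[220,170]-.5
s2=lambda p:(np.array(p)+.5)/(600/135)+[270,205]-.5
fx=[((12.5,24),(510,250),(170+34,105)),((-12.5,24),(540,213),(170,125)),((-12.5,88),(672,272),(107,48)),((12.5,88),(637,313),(143,32))]
hf=[((12.5,-37),(172,92),(394,338)),((-12.5,-37),(207,65),(355,362)),((12.5,37),(315,157),(310,237)),((-12.5,37),(345,130),(272,252))]
def world(p,x,y,z):
    c,s=np.cos(p[2]),np.sin(p[2]);return np.array([p[0]+c*x-s*y,p[1]+s*x+c*y,z])
def res(p,full=False):
    r=[]
    for (x,y),a,b in fx:
        X=world(p,x/1e3,y/1e3,.109);r+=[proj(S,X)-s1(a),proj(D,X)-s2(b)]
    for (x,y),a,b in hf:
        X=world(p,x/1e3,y/1e3+p[3],.109);r+=[proj(S,X)-s1(a),proj(D,X)-s2(b)]
    X=world(p,0,p[3]+.065,.114);r+=[proj(S,X)-s1((381,156)),proj(D,X)-s2((260,201))]
    X=world(p,0,p[4],.082);r+=[proj(S,X)-s1((483,260)),proj(D,X)-s2((207,172))]
    return np.concatenate(r)
if __name__=='__main__':
    o=least_squares(res,[.53,-.06,.34,-.11,0],loss='soft_l1');print(o.x.round(4));print(o.fun.reshape(-1,2).round(1).tolist())
    p=o.x
    for n,l in (('next notch',-.065),('half grip',p[3]+.005),('bore',p[4]),('halfbore',p[3]+.065)):print(n,world(p,0,l,0).round(4))
    # bore separately from each cam, unconstrained
    for im,q,z in((D,s2((207,172)),.082),(D,s2((260,201)),.114),(S,s1((381,156)),.114),(S,s1((483,260)),.082)):
        d=im['R'].T@np.array([(q[0]-im['cx'])/im['fx'],(q[1]-im['cy'])/im['fy'],1]);c=-im['R'].T@im['t'];X=c+d*(z-c[2])/d[2]
        e=X[:2]-p[:2];cs,sn=np.cos(p[2]),np.sin(p[2]);print('stand frame',(cs*e[0]+sn*e[1]).round(4),(-sn*e[0]+cs*e[1]).round(4))
    a=cv2.resize(S['color'][315:435,375:495],(400,400),interpolation=3);b=cv2.resize(D['color'][105:195,265:355],(400,400),interpolation=3)
    cv2.imwrite('pics/c3.png',np.hstack([a,b])[:,:,::-1])
E
python3 fit.py
```

```text
[ 0.5358 -0.0723  0.3395 -0.1108  0.0045]
[[-1.6, -0.7], [0.4, -0.0], [-0.5, -0.0], [-1.1, -0.1], [0.2, 0.5], [-0.7, -0.3], [0.3, -0.7], [0.1, -0.8], [-0.6, 0.1], [0.1, -0.3], [-0.0, -0.3], [-0.7, -0.4], [-1.7, -0.2], [-0.3, -1.2], [-0.3, -0.9], [-1.1, 0.3], [-0.4, -0.0], [-0.5, -0.5], [-0.7, 0.3], [-0.4, -0.3]]
next notch [ 0.5575 -0.1336  0.    ]
half grip [ 0.5711 -0.1721  0.    ]
bore [ 0.5343 -0.0681  0.    ]
halfbore [ 0.5511 -0.1155  0.    ]
stand frame 0.0002 0.0033
stand frame 0.0001 -0.0476
stand frame -0.0004 -0.045
stand frame -0.0016 0.0051
```

View pics/c3.png

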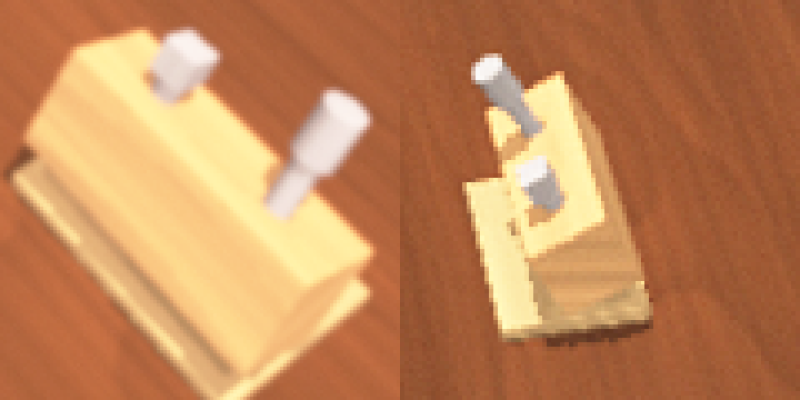

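```bash
cat > mv.py <<'E'
from h import *
def down(yaw,tilt=None):  # tool z down, y axis at yaw
    y=np.array([np.cos(yaw),np.sin(yaw),0]);z=np.array([0,0,-1.]);return np.stack([np.cross(y,z),y,z],1)
def plan(X,Rt):
    o=ctrl.get_obs();R0=R.from_rotvec(o['tool_rot']).as_matrix()
    w=R.from_matrix(R0.T@Rt).as_rotvec(degrees=True)/8
    d=np.array(X)-o['tool_pos']
    print('t',o['t'].round(2),'pos',o['tool_pos'].round(4),'F',o['contact_force'].round(1),'open',o['opening'].round(4))
    print('turn',w.round(3),'n',np.ceil(abs(w).max()),'| then shift',(Rt.T@d/.04).round(3),'| before-turn axes',(R0.T@d/.04).round(3))
E
python3 - <<'E'
from mv import *
plan([.5711,-.1721,.20],down(.3395))
# pin pose from clouds
for tag,(u,v) in (('scene0',(472,356)),('side0',(289,125))):
    im=load(tag);P=cloud(im).reshape(-1,3);C=im['color'].reshape(-1,3).astype(int);ok=(im['depth'].ravel()>0)&(np.ptp(C,axis=1)<40)&(P[:,2]>.085)&(P[:,2]<.17)&(abs(P[:,0]-.55)<.06)&(abs(P[:,1]-.30)<.08)
    Q=P[ok];lp=Q[Q[:,1]>.305];sp=Q[Q[:,1]<.305]
    print(tag,len(lp),len(sp),lp.mean(0).round(4),sp.mean(0).round(4),np.percentile(lp,[2,98],axis=0).round(3).tolist())
E
```

```text
Traceback (most recent call last):
  File "mv.py", line 8, in plan
    print('t',o['t'].round(2),'pos',o['tool_pos'].round(4),'F',o['contact_force'].round(1),'open',o['opening'].round(4))
              ^^^^^^^^^^^^
AttributeError: 'float' object has no attribute 'round'
```

```bash
sed -i "s/o\['t'\].round(2)/round(float(o['t']),2)/;s/o\['opening'\].round(4)/round(float(o['opening']),4)/" mv.py
cat > pin.py <<'E'
from fit import *
l=lambda p:(np.array(p)+.5)/(400/120)+[375,315]-.5
r=lambda p:(np.array(p)+.5-[400,0])/(400/90)+[265,105]-.5
K=[(.03,(347,106),(487,66)),(0,(314,162),(505,103)),(-.03,(280,212),(532,131))]
def f(p):
    a=np.array([np.sin(p[4])*np.cos(p[3]),np.sin(p[4])*np.sin(p[3]),np.cos(p[4])])
    return np.concatenate([np.r_[proj(S,p[:3]+a*k)-l(u),proj(D,p[:3]+a*k)-r(v)] for k,u,v in K])
o=least_squares(f,[.56,.34,.11,3,.43],loss='soft_l1');print('pin origin',o.x[:3].round(4),'az,tilt deg',np.degrees(o.x[3:]).round(1));print(o.fun.reshape(-1,2).round(1).tolist())
E
python3 - <<'E'
from mv import *
plan([.5711,-.1721,.20],down(.3395))
import pin
E
```

```text
t 0.1 pos [0.2793 0.5585 0.2302] F [-0.7  0.6 -0.2] open 0.0854
turn [-1.300e-02  4.000e-03  5.497e+00] n 6.0 | then shift [-19.652   0.796   0.755] | before-turn axes [-14.695 -13.071   0.776]
pin origin [0.5467 0.3451 0.1046] az,tilt deg [184.2  28.7]
[[-0.3, 1.2], [-0.8, 1.1], [-0.3, -0.3], [0.6, -0.7], [0.3, -0.5], [-0.3, -0.6]]
```

drive_tool --steps '[{"translation":[0,0,0],"angular":[0,0,0.916],"gripper":0.8},{"translation":[0,0,0],"angular":[0,0,0.916],"gripper":0.8},{"translation":[0,0,0],"angular":[0,0,0.916],"gripper":0.8},{"translation":[0,0,0],"angular":[0,0,0.916],"gripper":0.8},{"translation":[0,0,0],"angular":[0,0,0.916],"gripper":0.8},{"translation":[0,0,0],"angular":[0,0,0.917],"gripper":0.8},{"translation":[-0.7,0,0],"angular":[0,0,0],"gripper":0.8},{"translation":[-1,0,0],"angular":[0,0,0],"gripper":0.8}]'

```text
t: 1.1
tool_pos: [0.302, 0.4943, 0.2305]
tool_rot: [-1.812, -2.566, 0.002]
contact_force: [0.2, -1.0, -0.1]
opening: 0.0681
grip_force: 0.0
```

drive_tool --steps '[{"translation":[-1,0,0],"angular":[0,0,0],"gripper":0.8},{"translation":[-1,0,0],"angular":[0,0,0],"gripper":0.8},{"translation":[-1,0,0],"angular":[0,0,0],"gripper":0.8},{"translation":[-1,0,0],"angular":[0,0,0],"gripper":0.8},{"translation":[-1,0,0],"angular":[0,0,0],"gripper":0.8},{"translation":[-1,0,0],"angular":[0,0,0],"gripper":0.8},{"translation":[-1,0,0],"angular":[0,0,0],"gripper":0.8},{"translation":[-1,0,0],"angular":[0,0,0],"gripper":0.8}]'

```text
t: 2.1
tool_pos: [0.4087, 0.1918, 0.2309]
tool_rot: [-1.814, -2.565, 0.001]
contact_force: [0.8, -0.0, 0.5]
opening: 0.0685
grip_force: 0.0
```

drive_tool --steps '[{"translation":[-1,0.1,0],"angular":[0,0,0],"gripper":0.8},{"translation":[-1,0.1,0],"angular":[0,0,0],"gripper":0.8},{"translation":[-1,0.1,0],"angular":[0,0,0],"gripper":0.8},{"translation":[-1,0.1,0],"angular":[0,0,0],"gripper":0.8},{"translation":[-1,0.1,0],"angular":[0,0,0],"gripper":0.8},{"translation":[-1,0.1,0],"angular":[0,0,0],"gripper":0.8},{"translation":[-1,0.1,0],"angular":[0,0,0],"gripper":0.8},{"translation":[-0.8,0.1,0],"angular":[0,0,0],"gripper":0.8}]'

```text
t: 3.1
tool_pos: [0.543, -0.0919, 0.2307]
tool_rot: [-1.815, -2.563, 0.001]
contact_force: [-0.6, -0.1, -0.5]
opening: 0.0681
grip_force: 0.0
```

```bash
python3 - <<'E'
from mv import *
plan([.5711,-.1721,.20],down(.3395)); print(ctrl.get_obs()['q'].round(2)); grab('wrist','w1')
E
```

```text
t 3.1 pos [ 0.543  -0.0919  0.2307] F [-0.6 -0.1 -0.5] open 0.0681
turn [-0.006 -0.004 -0.007] n 1.0 | then shift [-2.125 -0.005  0.767] | before-turn axes [-2.126 -0.003  0.766]
[-0.3  -0.12  1.79 -0.    1.48 -0.64]
```

View pics/w1.png

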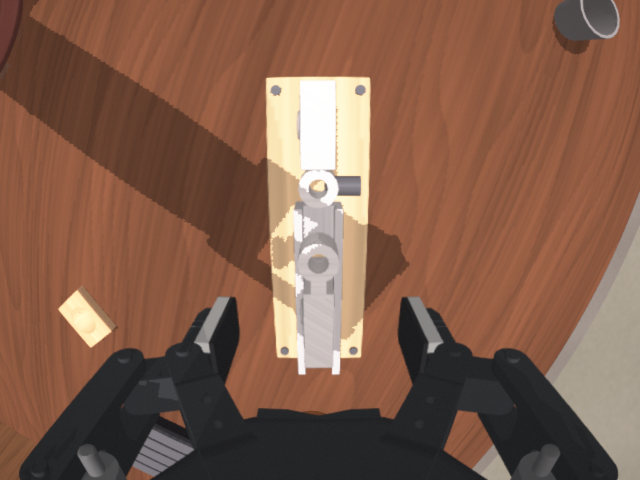

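```bash
cat >> h.py <<'E'
def wray(im,u,v,z):
    d=np.array([u-im['cx'],v-im['cy']])/im['fx'];r=np.hypot(*d);k=np.r_[d/max(r,1e-9)*np.sin(r),np.cos(r)]
    k=im['R'].T@k;c=-im['R'].T@im['t'];return c+k*(z-c[2])/k[2]
def stand(X,p=(.5358,-.0723,.3395)):
    e=X[:2]-np.array(p[:2]);c,s=np.cos(p[2]),np.sin(p[2]);return np.array([c*e[0]+s*e[1],-s*e[0]+c*e[1]])
E
python3 - <<'E'
from h import *
im=load('w1')
for n,u,v,z in (('fbore',318,187,.082),('hbore',318,263,.114),('F-x88',300.5,82,.109),('F+x88',335,82,.109),('F+x24',336,170,.109),('F-x24',300,170,.109),('board -x+y',266,79,.014),('b+x+y',370,79,.014),('b+x-y',361,357,.014),('b-x-y',278,357,.014)):
    X=wray(im,u,v,z);print(n,X.round(4),(1e3*stand(X)).round(1))
E
```

```text
fbore [ 0.534  -0.0674  0.082 ] [-0.   5.3]
hbore [ 0.5514 -0.1163  0.114 ] [  0.  -46.7]
F-x88 [0.4959 0.0041 0.109 ] [-12.2  85.3]
F+x88 [0.5185 0.0121 0.109 ] [11.8 85.3]
F+x24 [ 0.5405 -0.0469  0.109 ] [12.9 22.4]
F-x24 [ 0.5162 -0.0554  0.109 ] [-12.8  22.4]
board -x+y [0.4559 0.005  0.014 ] [-49.6  99.5]
b+x+y [0.5491 0.038  0.014 ] [49.3 99.5]
b+x-y [ 0.6526 -0.2506  0.014 ] [  50.8 -207. ]
b-x-y [ 0.5601 -0.2833  0.014 ] [ -47.4 -207. ]
```

drive_tool --steps '[{"translation":[-1,0,0],"angular":[0,0,0],"gripper":0.8},{"translation":[-1,0,0],"angular":[0,0,0],"gripper":0.8},{"translation":[-0.13,0,1],"angular":[0,0,0],"gripper":0.8},{"translation":[0,0,1],"angular":[0,0,0],"gripper":0.8},{"translation":[0,0,1],"angular":[0,0,0],"gripper":0.8},{"translation":[0,0,0.5],"angular":[0,0,0],"gripper":0.8},{"translation":[0,0,0.47],"angular":[0,0,0],"gripper":0.8},{"translation":[0,0,0],"angular":[0,0,0],"gripper":0.8}]'

```text
t: 4.15
tool_pos: [0.5706, -0.1704, 0.0715]
tool_rot: [-1.813, -2.563, 0.001]
contact_force: [0.2, 1.0, 0.1]
opening: 0.0683
grip_force: 0.0
```

```bash
python3 - <<'E'
from mv import *
plan([.5711,-.1721,.072],down(.3395))
E
```

```text
t 4.15 pos [ 0.5706 -0.1704  0.0715] F [0.2 1.  0.1] open 0.0683
turn [-0.011 -0.01   0.001] n 1.0 | then shift [-0.043 -0.003 -0.013] | before-turn axes [-0.043 -0.003 -0.013]
```

Well aligned; close with force 90 N.

drive_tool --steps '[{"translation":[0,0,0],"angular":[0,0,0],"gripper":0},{"translation":[0,0,0],"angular":[0,0,0],"gripper":0},{"translation":[0,0,0],"angular":[0,0,0],"gripper":0},{"translation":[0,0,0],"angular":[0,0,0],"gripper":0},{"translation":[0,0,0],"angular":[0,0,0],"gripper":0},{"translation":[0,0,0],"angular":[0,0,0],"gripper":0}]' --force 90

```text
t: 4.9
tool_pos: [0.5722, -0.1713, 0.0741]
tool_rot: [1.813, 2.563, 0.001]
contact_force: [-0.2, 0.2, 6.6]
opening: 0.0238
grip_force: 89.1
```

drive_tool --steps '[{"translation":[0,0,-0.2],"angular":[0,0,0],"gripper":0},{"translation":[0,0,-0.3],"angular":[0,0,0],"gripper":0},{"translation":[0,0,-0.3],"angular":[0,0,0],"gripper":0},{"translation":[0,0,0],"angular":[0,0,0],"gripper":0}]'

```text
t: 5.4
tool_pos: [0.5722, -0.1712, 0.1063]
tool_rot: [1.812, 2.562, 0.001]
contact_force: [0.5, -0.4, -4.5]
opening: 0.0239
grip_force: 88.4
```

```bash
python3 - <<'E'
from mv import *
plan([.5711,-.1721,.072],down(.3395));o=ctrl.get_obs();print(stand(o['tool_pos']),o['wrist_torque'])
im=grab('wrist','w2')
cv2.imwrite('pics/w2c.png',cv2.resize(im['color'][60:400,220:420],None,fx=1.7,fy=1.7)[:,:,::-1])
E
```

```text
t 5.4 pos [ 0.5722 -0.1712  0.1063] F [ 0.5 -0.4 -4.5] open 0.0239
turn [0.016 0.015 0.   ] n 1.0 | then shift [-0.013 -0.033  0.857] | before-turn axes [-0.011 -0.035  0.857]
[ 0.00138659 -0.10535438] [-0.03103046 -0.01763462  0.02314486]
```

View pics/w2c.png

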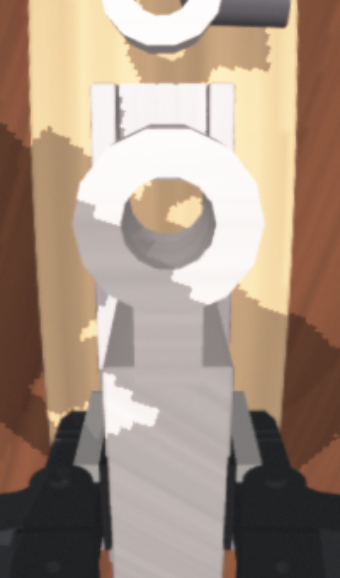

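```bash
python3 - <<'E'
from h import *
im=load('w2')
X=wray(im,318.8,188.2,.146);print(X.round(4),(1e3*stand(X)).round(1),stand(ctrl.get_obs()['tool_pos']))
E
```

```text
[ 0.5526 -0.1155  0.146 ] [  1.4 -46.4] [ 0.00096702 -0.10495921]
```

drive_tool --steps '[{"translation":[0.4,-0.035,0],"angular":[0,0,0],"gripper":0},{"translation":[0.4,0,0],"angular":[0,0,0],"gripper":0},{"translation":[0.4,0,0],"angular":[0,0,0],"gripper":0},{"translation":[0,0,0.2],"angular":[0,0,0],"gripper":0},{"translation":[0,0,0.2],"angular":[0,0,0],"gripper":0},{"translation":[0,0,0],"angular":[0,0,0],"gripper":0}]'

```text
t: 6.2
tool_pos: [0.5534, -0.126, 0.0873]
tool_rot: [-1.814, -2.563, 0.001]
contact_force: [0.9, 0.0, -4.3]
opening: 0.0238
grip_force: 88.5
```

```bash
python3 - <<'E'
from mv import *
plan([.5711,-.1721,.0741],down(.3395));o=ctrl.get_obs();print(stand(o['tool_pos']),o['contact_force'])
E
```

```text
t 6.2 pos [ 0.5534 -0.126   0.0873] F [ 0.9  0.  -4.3] open 0.0238
turn [-0.009 -0.008 -0.003] n 1.0 | then shift [-1.235  0.033  0.329] | before-turn axes [-1.235  0.033  0.327]
[-0.00125187 -0.05646775] [ 0.90304821  0.03918362 -4.26018022]
```

drive_tool --steps '[{"translation":[0,0.025,0.1],"angular":[0,0,0],"gripper":0},{"translation":[0,0,0.1],"angular":[0,0,0],"gripper":0},{"translation":[0,0,0.08],"angular":[0,0,0],"gripper":0},{"translation":[0,0,0.04],"angular":[0,0,0],"gripper":0},{"translation":[0,0,0],"angular":[0,0,0],"gripper":0}]'

```text
t: 6.82
tool_pos: [0.5547, -0.1256, 0.0755]
tool_rot: [-1.814, -2.564, 0.0]
contact_force: [0.1, 0.7, -4.1]
opening: 0.0239
grip_force: 88.5
```

```bash
python3 - <<'E'
from mv import *
plan([.5711,-.1721,.0741],down(.3395));o=ctrl.get_obs();print(stand(o['tool_pos']),o['contact_force'])
E
```

```text
t 6.83 pos [ 0.5547 -0.1256  0.0755] F [ 0.1  0.7 -4.1] open 0.0239
turn [-0.002 -0.001 -0.   ] n 1.0 | then shift [-1.232e+00 -1.000e-03  3.600e-02] | before-turn axes [-1.232e+00 -1.000e-03  3.500e-02]
[ 0.00010134 -0.05659459] [ 0.13862198  0.65635575 -4.06236001]
```

drive_tool --steps '[{"translation":[0.03,0,0],"angular":[0,0,0],"gripper":0},{"translation":[0.03,0,0],"angular":[0,0,0],"gripper":0},{"translation":[0,0,0],"angular":[0,0,0],"gripper":0}]'

```text
t: 7.2
tool_pos: [0.5543, -0.1236, 0.0759]
tool_rot: [1.813, 2.564, -0.0]
contact_force: [0.7, -0.9, -4.0]
opening: 0.0238
grip_force: 88.4
```

```bash
python3 - <<'E'
from mv import *
o=ctrl.get_obs();print(stand(o['tool_pos']),o['contact_force'])
im=grab('wrist','w3')
cv2.imwrite('pics/w3c.png',cv2.resize(im['color'][110:260,250:390],None,fx=4,fy=4,interpolation=3)[:,:,::-1])
E
```

```text
[ 0.00031799 -0.05454852] [ 0.73250248 -0.93596351 -4.00056597]
```

View pics/w3c.png

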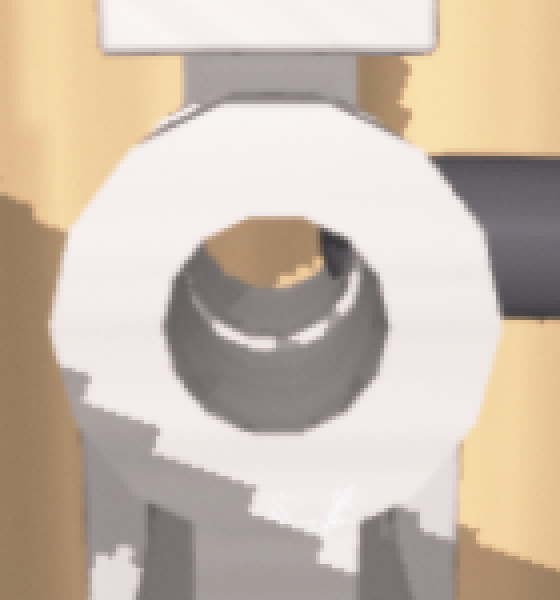

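```bash
python3 - <<'E'
from h import *
im=load('w3')
for n,u,v,z in (('half low rim',276,351,.0858),('fixed rim',276,338,.082),('halftop c',276,325,.116),('half top near rim',276,433,.116),('half top far',276,216,.116),('fixed left rim',194,285,.082),('fixed right',357,285,.082),('fix bot far rim?',276,217,.052),('fixed bot near',276,289,.052)):
    X=wray(im,250+u/4-.4,110+v/4-.4,z);print(n,X.round(4),(1e3*stand(X)).round(1))
E
```

```text
half low rim [ 0.5376 -0.0763  0.0858] [ 0.4 -4.4]
fixed rim [ 0.5375 -0.0759  0.082 ] [ 0.4 -3.9]
halftop c [ 0.5349 -0.0687  0.116 ] [0.4 3.7]
half top near rim [ 0.5375 -0.0761  0.116 ] [ 0.4 -4.1]
half top far [ 0.5323 -0.0615  0.116 ] [ 0.3 11.4]
fixed left rim [ 0.5286 -0.0737  0.082 ] [-7.2  1.1]
fixed right [ 0.5429 -0.0686  0.082 ] [7.9 1.1]
fix bot far rim? [ 0.5349 -0.0684  0.052 ] [0.4 4. ]
fixed bot near [ 0.5376 -0.0761  0.052 ] [ 0.4 -4.2]
```

drive_tool --steps '[{"translation":[0,0,0.03],"angular":[0,0,0],"gripper":0},{"translation":[0,0,0.02],"angular":[0,0,0],"gripper":0},{"translation":[0,0,0],"angular":[0,0,0],"gripper":0}]'

```text
t: 7.62
tool_pos: [0.5544, -0.1236, 0.0742]
tool_rot: [1.814, 2.564, -0.0]
contact_force: [0.3, -1.2, -0.7]
opening: 0.0241
grip_force: 88.9
```

drive_tool --steps '[{"translation":[0,0,0.01],"angular":[0,0,0],"gripper":0},{"translation":[0,0,0],"angular":[0,0,0],"gripper":0.4},{"translation":[0,0,0],"angular":[0,0,0],"gripper":0.6},{"translation":[0,0,0],"angular":[0,0,0],"gripper":0.6},{"translation":[0,0,0],"angular":[0,0,0],"gripper":0.6},{"translation":[0,0,-0.5],"angular":[0,0,0],"gripper":0.6},{"translation":[0,0,-1],"angular":[0,0,0],"gripper":0.6},{"translation":[0,0,-1],"angular":[0,0,0],"gripper":0.6}]'

```text
t: 8.62
tool_pos: [0.5542, -0.1234, 0.1758]
tool_rot: [1.814, 2.564, 0.001]
contact_force: [0.6, -1.1, -1.0]
opening: 0.0515
grip_force: 0.0
```

drive_tool --steps '[{"translation":[0,0,-1],"angular":[0,0,0],"gripper":0.6},{"translation":[0,0,-0.5],"angular":[0,0,0],"gripper":0.6},{"translation":[0,0,0],"angular":[0,0,0],"gripper":0.6}]'

```text
t: 9.0
tool_pos: [0.555, -0.1237, 0.2357]
tool_rot: [1.812, 2.562, 0.002]
contact_force: [0.4, 0.3, -0.1]
opening: 0.0513
grip_force: 0.0
```

```bash
python3 - <<'E'
from mv import *
im=grab('wrist','w4')
cv2.imwrite('pics/w4c.png',cv2.resize(im['color'][130:280,250:390],None,fx=4,fy=4,interpolation=3)[:,:,::-1])
a=np.radians(25);
def pinR(az,tilt,close=None):
    ax=np.array([np.sin(tilt)*np.cos(az),np.sin(tilt)*np.sin(az),np.cos(tilt)]);z=-ax
    y=np.array([np.sin(az),-np.cos(az),0]);  # horizontal, perpendicular to lean
    return np.stack([np.cross(y,z),y,z],1)
Rt=pinR(np.radians(184),np.radians(25))
print(Rt.round(2))
plan([.30,.30,.26],Rt)
E
```

```text
[[-0.9  -0.07  0.42]
 [-0.06  1.    0.03]
 [-0.42  0.   -0.91]]
t 9.05 pos [ 0.554  -0.1234  0.2334] F [-0.4  0.5  0. ] open 0.0512
turn [-2.03  -2.666 -9.162] n 10.0 | then shift [ 4.791 11.002 -2.969] | before-turn axes [12.095 -2.464 -0.669]
```

View pics/w4c.png

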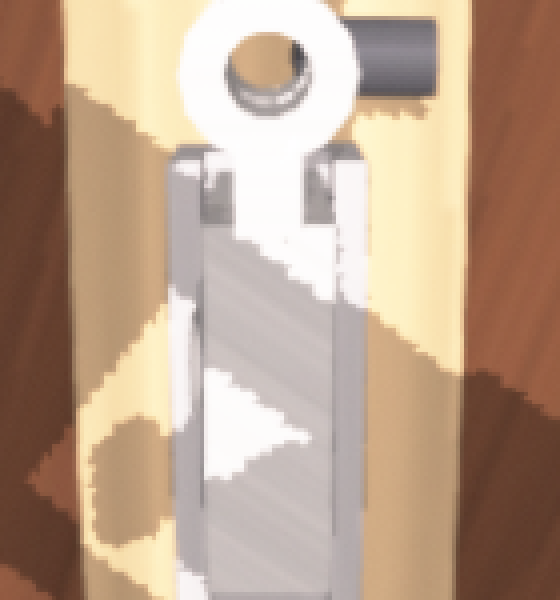

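drive_tool --steps '[{"translation":[0,0,0],"angular":[-0.203,-0.267,-0.916],"gripper":0.6},{"translation":[0,0,0],"angular":[-0.203,-0.267,-0.916],"gripper":0.6},{"translation":[0,0,0],"angular":[-0.203,-0.267,-0.916],"gripper":0.6},{"translation":[0,0,0],"angular":[-0.203,-0.267,-0.916],"gripper":0.6},{"translation":[0,0,0],"angular":[-0.203,-0.267,-0.916],"gripper":0.6},{"translation":[0,0,0],"angular":[-0.203,-0.267,-0.916],"gripper":0.6},{"translation":[0,0,0],"angular":[-0.203,-0.267,-0.916],"gripper":0.6},{"translation":[0,0,0],"angular":[-0.203,-0.267,-0.916],"gripper":0.6}]'

```text
t: 10.05
tool_pos: [0.5528, -0.1227, 0.2299]
tool_rot: [0.268, 2.774, 0.019]
contact_force: [-0.1, 0.4, -0.1]
opening: 0.0517
grip_force: 0.0
```

drive_tool --steps '[{"translation":[0,0,0],"angular":[-0.203,-0.267,-0.916],"gripper":0.6},{"translation":[0,0,0],"angular":[-0.203,-0.267,-0.916],"gripper":0.6},{"translation":[0,1,0],"angular":[0,0,0],"gripper":0.6},{"translation":[0,1,0],"angular":[0,0,0],"gripper":0.6},{"translation":[0,1,0],"angular":[0,0,0],"gripper":0.6},{"translation":[0,1,0],"angular":[0,0,0],"gripper":0.6},{"translation":[0,1,0],"angular":[0,0,0],"gripper":0.6},{"translation":[0,1,0],"angular":[0,0,0],"gripper":0.6}]'

```text
t: 11.05
tool_pos: [0.5359, 0.1172, 0.23]
tool_rot: [-0.094, 2.708, 0.02]
contact_force: [-0.5, -0.4, -0.3]
opening: 0.0513
grip_force: 0.0
```

```bash
cat >> mv.py <<'E'
def pinR(az,tilt):
    az,tilt=np.radians([az,tilt]);ax=np.array([np.sin(tilt)*np.cos(az),np.sin(tilt)*np.sin(az),np.cos(tilt)]);z=-ax
    y=np.array([np.sin(az),-np.cos(az),0]);return np.stack([np.cross(y,z),y,z],1)
E
python3 - <<'E'
from mv import *
plan([.49,.342,.21],pinR(184,25));print(ctrl.get_obs()['q'].round(2))
im=load('w4');X=wray(im,250+269/4-.4,130+74/4-.4,.114);print(X.round(4),stand(X))
E
```

```text
t 11.05 pos [0.5359 0.1172 0.23  ] F [-0.5 -0.4 -0.3] open 0.0513
turn [-0.003 -0.032 -0.001] n 1.0 | then shift [0.893 5.686 0.136] | before-turn axes [0.893 5.686 0.138]
[ 0.08 -0.42  2.07 -0.01  1.06 -1.56]
[ 0.5349 -0.0687  0.114 ] [0.00034741 0.00370231]
```

drive_tool --steps '[{"translation":[0.5,1,0],"angular":[0,0,0],"gripper":0.6},{"translation":[0.4,1,0],"angular":[0,0,0],"gripper":0.6},{"translation":[0,1,0],"angular":[0,0,0],"gripper":0.6},{"translation":[0,1,0],"angular":[0,0,0],"gripper":0.6},{"translation":[0,1,0],"angular":[0,0,0],"gripper":0.6},{"translation":[0,0.69,0],"angular":[0,0,0],"gripper":0.6},{"translation":[0,0,0],"angular":[0,0,0],"gripper":0.6}]'

```text
t: 11.92
tool_pos: [0.4875, 0.3416, 0.2148]
tool_rot: [-0.099, 2.708, 0.018]
contact_force: [-0.3, 0.2, -0.3]
opening: 0.0513
grip_force: 0.0
```

```bash
python3 - <<'E'
from mv import *
plan([.49,.342,.21],pinR(184,25))
im=grab('wrist','w5')
cv2.imwrite('pics/w5c.png',cv2.resize(im['color'][80:380,200:440],None,fx=2,fy=2,interpolation=3)[:,:,::-1])
E
```

```text
t 11.93 pos [0.4875 0.3416 0.2148] F [-0.3  0.2 -0.3] open 0.0513
turn [-0.01  -0.032  0.024] n 1.0 | then shift [-0.006  0.007  0.135] | before-turn axes [-0.007  0.007  0.134]
```

View pics/w5c.png

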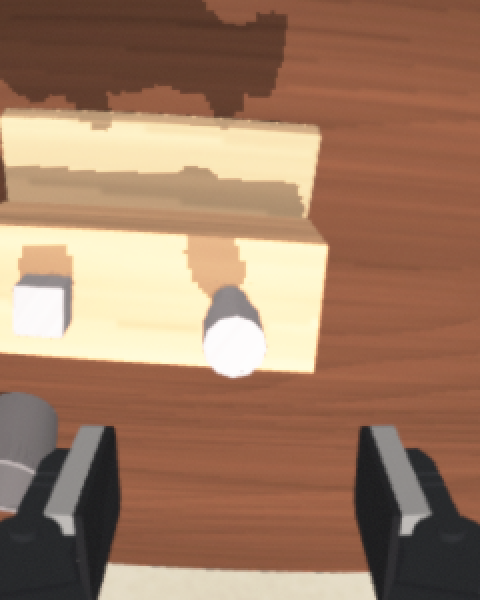

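```bash
cat > pin2.py <<'E'
from fit import *
import pin
from mv import plan,pinR,ctrl
W=load('w5')
def wproj(X):
    c=W['R']@X+W['t'];th=np.arctan2(np.hypot(c[0],c[1]),c[2]);return np.array([W['cx'],W['cy']])+W['fx']*th*c[:2]/np.hypot(c[0],c[1])
w=lambda p:(np.array(p)+.5)/2+[200,80]-.5
K=[((0,0,30),(234,346)),((-28,38,-30),(327,245)),((28,38,-30),(316,372)),((0,-74,0),(38,310))]
def f(p):
    M=pinR(*np.degrees(p[3:]));M=np.stack([-M[:,0],M[:,1],-M[:,2]],1)  # rest x,y,axis
    r=[wproj(p[:3]+M@np.array(k)/1e3)-w(u) for k,u in K]
    return np.concatenate(r+[pin.f(p)])
o=least_squares(f,pin.o.x,loss='soft_l1');p=o.x
print(p[:3].round(4),np.degrees(p[3:]).round(2));print(o.fun.reshape(-1,2).round(1).tolist())
o2=least_squares(lambda q:f(np.r_[q,np.radians(25)]),p[:4],loss='soft_l1');p=np.r_[o2.x,np.radians(25)];print('fixed25',p[:3].round(4),np.degrees(p[3:]).round(2),o.cost,o2.cost);print(o2.fun.reshape(-1,2).round(1).tolist())
np.save('pin.npy',p)
M=pinR(*np.degrees(p[3:]));ax=-M[:,2]
print('head top',p[:3]+.03*ax,'grasp TCP',p[:3]+.005*ax)
plan(p[:3]+.075*ax,M)
P=cloud(load('scene0')).reshape(-1,3);c=load('scene0')['color'].reshape(-1,3).astype(int)
for t in('scene0','side0'):
    P=cloud(load(t)).reshape(-1,3);q=(P-p[:3])@np.stack([-M[:,0],M[:,1],ax],1);s=(np.hypot(q[:,0],q[:,1])<.018)&(q[:,2]>.004)&(q[:,2]<.033)
    print(t,s.sum(),q[s].min(0).round(4),q[s].max(0).round(4),np.median(q[s],0).round(4))
E
python3 pin2.py
```

```text
pin origin [0.5467 0.3451 0.1046] az,tilt deg [184.2  28.7]
[[-0.3, 1.2], [-0.8, 1.1], [-0.3, -0.3], [0.6, -0.7], [0.3, -0.5], [-0.3, -0.6]]
[0.5478 0.3437 0.1075] [179.69  28.1 ]
[[1.0, -0.3], [0.4, -0.9], [-0.6, 0.1], [0.5, 0.3], [-0.5, 0.4], [-0.3, 0.3], [-1.1, -1.6], [1.0, -1.2], [-1.0, -2.3], [0.1, -0.9]]
fixed25 [0.5479 0.3437 0.1076] [179.25  25.  ] 6.0667596817350145 10.282045305302404
[[0.9, 2.2], [0.9, -2.0], [-1.0, -1.9], [0.4, -0.0], [-1.1, 0.6], [0.2, -0.1], [-1.1, -1.7], [1.0, -1.2], [-0.5, -2.6], [-0.4, -0.6]]
head top [0.5351729  0.34385133 0.13478534] grasp TCP [0.54573746 0.34371364 0.11212765]
t 11.97 pos [0.4878 0.3406 0.2152] F [0.1 0.1 0.5] open 0.0507
turn [ 0.236 -0.027  0.554] n 1.0 | then shift [-0.222  0.097  1.196] | before-turn axes [-0.232  0.04   1.197]
scene0 326 [-0.012  -0.0104  0.0041] [0.0108 0.0117 0.0322] [0.0059 0.0027 0.0216]
side0 81 [-0.0099 -0.0153  0.0049] [0.0113 0.0092 0.0324] [ 0.0018 -0.0066  0.0232]
```

```bash
cat > pin3.py <<'E'
from mv import *
from scipy.optimize import least_squares
p0=np.load('pin.npy')
def fr(p):
    M=pinR(*np.degrees(p[3:]));return np.stack([-M[:,0],M[:,1],-M[:,2]],1)
def cyl(q,r,a,b):
    d=np.stack([np.hypot(q[:,0],q[:,1])-r,abs(q[:,2]-(a+b)/2)-(b-a)/2],1);return np.minimum(d.max(1),0)+np.linalg.norm(np.maximum(d,0),axis=1)
pts=[]
for t in('scene0','side0'):
    P=cloud(load(t)).reshape(-1,3);q=(P-p0[:3])@fr(p0);s=(np.hypot(q[:,0],q[:,1])<.016)&(q[:,2]>-.022)&(q[:,2]<.036);pts.append(P[s])
def f(p,Q): q=(Q-p[:3])@fr(p);return np.minimum(cyl(q,.011,0,.03),cyl(q,.007,-.08,0))
for Q in pts+[np.vstack(pts)]:
    o=least_squares(f,p0,args=(Q,),loss='soft_l1',f_scale=.001);print(len(Q),o.x[:3].round(4),np.degrees(o.x[3:]).round(1),'rms',np.sqrt((o.fun**2).mean()).round(4))
E
python3 pin3.py
```

```text
472 [0.5465 0.3442 0.1074] [179.4  27.5] rms 0.0008
114 [0.5487 0.3443 0.1079] [178.8  25.6] rms 0.0015
586 [0.5467 0.3441 0.1074] [179.4  27.5] rms 0.0011
```

```bash
cat > pg.py <<'E'
from mv import *
import sys
M=pinR(179.4,26.5);o=np.array([.5472,.3441,.1075]);np.set_printoptions(suppress=True)
plan(o-M[:,2]*float(sys.argv[1]),M)
E
python3 pg.py .070
```

```text
t 11.97 pos [0.4878 0.3406 0.2152] F [0.1 0.1 0.5] open 0.0507
turn [ 0.235 -0.214  0.534] n 1.0 | then shift [-0.126  0.103  1.32 ] | before-turn axes [-0.172  0.049  1.318]
```

drive_tool --steps '[{"translation":[0,0,0],"angular":[0.235,-0.214,0.534],"gripper":0.6},{"translation":[-0.126,0.103,0.66],"angular":[0,0,0],"gripper":0.6},{"translation":[0,0,0.66],"angular":[0,0,0],"gripper":0.6},{"translation":[0,0,0],"angular":[0,0,0],"gripper":0.6}]'

```text
t: 12.48
tool_pos: [0.5161, 0.3422, 0.1691]
tool_rot: [0.018, 2.681, -0.006]
contact_force: [-0.0, -0.2, 0.6]
opening: 0.0513
grip_force: 0.0
```

```bash
python3 pg.py .006
```

```text
t 12.47 pos [0.5161 0.3422 0.1691] F [-0.  -0.2  0.6] open 0.0513
turn [-0.019 -0.015 -0.019] n 1.0 | then shift [-0.008  0.057  1.575] | before-turn axes [-0.011  0.061  1.575]
```

drive_tool --steps '[{"translation":[0,0.05,0.5],"angular":[0,0,0],"gripper":0.6},{"translation":[0,0,0.5],"angular":[0,0,0],"gripper":0.6},{"translation":[0,0,0.35],"angular":[0,0,0],"gripper":0.6},{"translation":[0,0,0.22],"angular":[0,0,0],"gripper":0.6},{"translation":[0,0,0],"angular":[0,0,0],"gripper":0.6}]'

```text
t: 13.1
tool_pos: [0.5454, 0.3462, 0.1162]
tool_rot: [0.017, 2.677, -0.001]
contact_force: [-0.6, -0.1, -0.8]
opening: 0.0514
grip_force: 0.0
```

```bash
python3 pg.py .006
```

```text
t 13.1 pos [0.5454 0.3462 0.1162] F [-0.6 -0.1 -0.8] open 0.0514
turn [ 0.008  0.018 -0.017] n 1.0 | then shift [ 0.055 -0.053  0.065] | before-turn axes [ 0.055 -0.053  0.064]
```

drive_tool --steps '[{"translation":[0.03,-0.03,0.06],"angular":[0,0,0],"gripper":0.6},{"translation":[0,0,0],"angular":[0,0,0],"gripper":0},{"translation":[0,0,0],"angular":[0,0,0],"gripper":0},{"translation":[0,0,0],"angular":[0,0,0],"gripper":0},{"translation":[0,0,0],"angular":[0,0,0],"gripper":0},{"translation":[0,0,0],"angular":[0,0,0],"gripper":0}]' --force 60

```text
t: 13.85
tool_pos: [0.5457, 0.3452, 0.1151]
tool_rot: [0.017, 2.675, -0.001]
contact_force: [-3.8, -2.4, 4.5]
opening: 0.0202
grip_force: 58.7
```

```bash
python3 pg.py .006; python3 -c "
from h import *;o=ctrl.get_obs();print(o['contact_force'],o['wrist_torque'])"
```

```text
t 13.85 pos [0.5457 0.3452 0.1151] F [-3.8 -2.4  4.5] open 0.0202
turn [ 0.01   0.03  -0.018] n 1.0 | then shift [ 0.051 -0.028  0.036] | before-turn axes [ 0.052 -0.028  0.035]
[-3.78122993 -2.38689616  4.5440278 ] [-0.64497902  0.38375385 -0.32976394]
```

drive_tool --steps '[{"translation":[0,0,0],"angular":[0,0,0],"gripper":0},{"translation":[0,0,-0.2],"angular":[0,0,0],"gripper":0},{"translation":[0,0,-0.3],"angular":[0,0,0],"gripper":0},{"translation":[0,0,-0.4],"angular":[0,0,0],"gripper":0},{"translation":[0,0,-0.5],"angular":[0,0,0],"gripper":0},{"translation":[0,0,-0.6],"angular":[0,0,0],"gripper":0},{"translation":[0,0,-0.5],"angular":[0,0,0],"gripper":0},{"translation":[0,0,0],"angular":[0,0,0],"gripper":0}]' --force 100

```text
t: 14.85
tool_pos: [0.5008, 0.3467, 0.2067]
tool_rot: [0.016, 2.672, 0.004]
contact_force: [0.0, -0.1, -1.2]
opening: 0.0186
grip_force: 98.3
```

```bash
python3 - <<'E'
from mv import *
o=ctrl.get_obs();print(o['contact_force'],o['wrist_torque'],o['opening'],o['grip_force'])
yaw=np.arctan2(1,0)
plan([.5349,-.0687,.28],down(np.radians(89.4)))
for n in('scene','side'):
    im=grab(n,n+'1')
Rt=R.from_rotvec(o['tool_rot']).as_matrix()
for n in('scene1','side1'):
    P=cloud(load(n)).reshape(-1,3);C=load(n)['color'].reshape(-1,3).astype(int)
    q=(P-o['tool_pos'])@Rt
    s=(np.hypot(q[:,0],q[:,1])<.015)&(q[:,2]>.005)&(q[:,2]<.10)
    Q=q[s];print(n,s.sum())
    for a in np.arange(0,.1,.01):
        k=(Q[:,2]>=a)&(Q[:,2]<a+.01)
        if k.sum()>3:print(a.round(2),k.sum(),Q[k].mean(0).round(4),Q[k].min(0).round(4),Q[k].max(0).round(4))
E
```

```text
[ 0.03467817 -0.13986106 -1.16560049] [-0.00604721  0.37286293 -0.00658624] 0.018580632622471668 98.32390666007996
t 14.85 pos [0.5008 0.3467 0.2067] F [ 0.  -0.1 -1.2] open 0.0186
turn [ 0.04   3.364 -0.012] n 4.0 | then shift [ -0.962 -10.375  -1.832] | before-turn axes [ -1.718 -10.364  -1.249]
scene1 535
0.0 28 [-0.0051  0.0029  0.0069] [-0.0093 -0.0079  0.0052] [0.0017 0.0111 0.01  ]
0.01 71 [-0.003   0.0018  0.015 ] [-0.0064 -0.0062  0.0102] [0.003  0.0073 0.0199]
0.02 69 [-0.003   0.0015  0.025 ] [-0.0065 -0.0067  0.0201] [0.0027 0.0077 0.0298]
0.03 68 [-0.0032  0.0014  0.0349] [-0.0065 -0.0061  0.03  ] [0.0028 0.0069 0.0399]
0.04 68 [-0.0033  0.0011  0.0451] [-0.0083 -0.0065  0.0402] [0.0035 0.0066 0.0499]
0.05 64 [-0.0031  0.001   0.0551] [-0.0066 -0.0065  0.0502] [0.0045 0.0064 0.0598]
0.06 64 [-0.0032  0.001   0.065 ] [-0.0068 -0.0065  0.0601] [0.0034 0.0065 0.07  ]
0.07 61 [-0.0031  0.0008  0.0748] [-0.0073 -0.0075  0.07  ] [0.0032 0.0065 0.0796]
0.08 42 [-0.003   0.0002  0.0831] [-0.0072 -0.0072  0.08  ] [0.0027 0.0062 0.0875]
side1 124
0.0 6 [-0.0022 -0.0095  0.007 ] [-0.0087 -0.012   0.0055] [ 0.0065 -0.0022  0.0096]
0.01 14 [ 0.0005 -0.0072  0.0154] [-0.0059 -0.0109  0.0121] [ 0.0071 -0.002   0.0198]
0.02 16 [-0.0001 -0.0059  0.0251] [-0.0053 -0.011   0.0206] [ 0.0074 -0.0012  0.0293]
0.03 16 [ 0.0005 -0.006   0.0348] [-0.0061 -0.0107  0.0303] [ 0.0077 -0.0012  0.0393]
0.04 17 [-0.0002 -0.007   0.0456] [-0.0065 -0.0098  0.0401] [ 0.007  -0.0024  0.05  ]
0.05 14 [ 0.     -0.0071  0.0556] [-0.0057 -0.0122  0.051 ] [ 0.0065 -0.0019  0.0598]
0.06 13 [-0.0001 -0.0063  0.065 ] [-0.0063 -0.0101  0.0607] [ 0.0072 -0.0003  0.0687]
0.07 14 [ 0.0002 -0.0059  0.0751] [-0.0049 -0.0135  0.0703] [0.0062 0.0022 0.0795]
0.08 13 [ 0.0011 -0.0067  0.0839] [-0.0049 -0.0109  0.0802] [ 0.0081 -0.0016  0.0899]
```

drive_tool --steps '[{"translation":[0,0,-0.4],"angular":[0,0.84,0],"gripper":0},{"translation":[0,0,-0.4],"angular":[0,0.84,0],"gripper":0},{"translation":[0,0,-0.4],"angular":[0,0.84,0],"gripper":0},{"translation":[0,0,-0.2],"angular":[0,0.84,0],"gripper":0},{"translation":[-0.3,-1,0],"angular":[0,0,0],"gripper":0},{"translation":[-0.3,-1,0],"angular":[0,0,0],"gripper":0},{"translation":[-0.3,-1,0],"angular":[0,0,0],"gripper":0},{"translation":[0,-1,0],"angular":[0,0,0],"gripper":0}]'

```text
t: 15.95
tool_pos: [0.5178, 0.1835, 0.2543]
tool_rot: [-0.02, -3.137, -0.003]
contact_force: [0.8, -0.1, -1.6]
opening: 0.0189
grip_force: 98.5
```

```bash
python3 - <<'E'
from mv import *
plan([.5349,-.0687,.24],down(np.radians(89.4)))
E
```

```text
t 15.95 pos [0.5178 0.1835 0.2543] F [ 0.8 -0.1 -1.6] open 0.0189
turn [ 0.014 -0.035 -0.015] n 1.0 | then shift [-0.494 -6.301  0.357] | before-turn axes [-0.509 -6.3    0.342]
```

drive_tool --steps '[{"translation":[-0.1,-1,0],"angular":[0,-0.035,0],"gripper":0},{"translation":[-0.1,-1,0],"angular":[0,0,0],"gripper":0},{"translation":[-0.1,-1,0],"angular":[0,0,0],"gripper":0},{"translation":[-0.1,-1,0],"angular":[0,0,0],"gripper":0},{"translation":[-0.1,-1,0],"angular":[0,0,0],"gripper":0},{"translation":[0,-0.8,0],"angular":[0,0,0],"gripper":0},{"translation":[0,-0.5,0.3],"angular":[0,0,0],"gripper":0},{"translation":[0,0,0],"angular":[0,0,0],"gripper":0}]'

```text
t: 16.95
tool_pos: [0.5334, -0.0676, 0.2403]
tool_rot: [-0.022, -3.139, -0.007]
contact_force: [-0.3, 0.3, -1.3]
opening: 0.0189
grip_force: 98.6
```

```bash
cat > chk.py <<'E'
from mv import *
from scipy.optimize import least_squares
import sys
tag=sys.argv[1]
plan([.5349,-.0687,.24],down(np.radians(89.4)))
o=ctrl.get_obs();T=o['tool_pos'];zt=T[2]-.088
B=np.array([.5349,-.0687])
for n in('scene','side'):
    im=grab(n,n+tag);P=cloud(im).reshape(-1,3);P=P[im['depth'].ravel()>0]
    s=(np.linalg.norm(P[:,:2]-T[:2],axis=1)<.013)&(P[:,2]>max(zt+.006,.12))&(P[:,2]<T[2]-.012);Q=P[s]
    f=lambda p:np.hypot(Q[:,0]-p[0]-p[2]*(Q[:,2]-zt),Q[:,1]-p[1]-p[3]*(Q[:,2]-zt))-.007
    r=least_squares(f,[T[0],T[1],0,0],loss='soft_l1',f_scale=.0007)
    # knuckle outside: r=16, z .088-.112
    s=(np.linalg.norm(P[:,:2]-B,axis=1)<.020)&(P[:,2]>.088)&(P[:,2]<.111);K=P[s]
    # exclude arm side web towards plate: keep stand y> bore -8mm
    c,sn=np.cos(.3395),np.sin(.3395);e=K[:,:2]-B;K=K[(-sn*e[:,0]+c*e[:,1])>-.008]
    g=lambda p:np.hypot(K[:,0]-p[0],K[:,1]-p[1])-.016
    k=least_squares(g,B,loss='soft_l1',f_scale=.0007)
    print(n,len(Q),'tip',r.x[:2].round(4),'slope mm over 80',(r.x[2:]*80).round(1),'rms',np.sqrt(np.mean(r.fun**2)).round(4),'| knuckle',len(K),k.x.round(4),np.sqrt(np.mean(k.fun**2)).round(4),'lowest pin z',P[(np.linalg.norm(P[:,:2]-T[:2],axis=1)<.010)&(P[:,2]>.118),2].min().round(4), 'knuckle-tip',(k.x-r.x[:2]).round(4))
E
python3 chk.py 2
```

```text
t 16.95 pos [ 0.5334 -0.0676  0.2403] F [-0.3  0.3 -1.3] open 0.0189
turn [ 0.03  -0.017 -0.024] n 1.0 | then shift [-0.038 -0.028  0.009] | before-turn axes [-0.038 -0.028  0.008]
scene 222 tip [ 0.5309 -0.0676] slope mm over 80 [-0.   0.5] rms 0.0011 | knuckle 139 [ 0.5332 -0.0671] 0.0035 lowest pin z 0.1529 knuckle-tip [0.0023 0.0004]
side 135 tip [ 0.534  -0.0669] slope mm over 80 [-0.7 -0.6] rms 0.0009 | knuckle 54 [ 0.5375 -0.0758] 0.0035 lowest pin z 0.153 knuckle-tip [ 0.0035 -0.009 ]
```

```bash
cat > kn.py <<'E'
from mv import *
from scipy.optimize import least_squares
import sys
B=np.array([.5349,-.0687,.114]);c,sn=np.cos(.3395),np.sin(.3395)
for n in sys.argv[1:]:
    im=load(n);P=cloud(im).reshape(-1,3);P=P[im['depth'].ravel()>0];e=P-B;ys=-sn*e[:,0]+c*e[:,1]
    K=P[(np.hypot(e[:,0],e[:,1])<.0185)&(np.hypot(e[:,0],e[:,1])>.006)&(ys>-.010)&(P[:,2]>.087)&(P[:,2]<.119)]
    def f(p):
        q=K-p;d=np.stack([abs(np.hypot(q[:,0],q[:,1])-.012)-.004,abs(q[:,2]+.015)-.015],1);return np.minimum(d.max(1),0)+np.linalg.norm(np.maximum(d,0),axis=1)
    k=least_squares(f,B,loss='soft_l1',f_scale=.0005);print(n,len(K),k.x.round(4),'rms',np.sqrt(np.mean(k.fun**2)).round(4))
E
python3 kn.py scene1 scene2 side1 side2
```

```text
scene1 244 [ 0.5333 -0.0678  0.1143] rms 0.0011
scene2 247 [ 0.5332 -0.0678  0.1142] rms 0.001
side1 139 [ 0.5358 -0.0681  0.1142] rms 0.0012
side2 137 [ 0.5359 -0.0677  0.1143] rms 0.0011
```

drive_tool --steps '[{"translation":[-0.052,-0.015,0.3],"angular":[0,0,0],"gripper":0},{"translation":[0,0,0.4],"angular":[0,0,0],"gripper":0},{"translation":[0,0,0.1],"angular":[0,0,0],"gripper":0},{"translation":[0,0,0],"angular":[0,0,0],"gripper":0}]'

```text
t: 17.55
tool_pos: [0.5362, -0.0671, 0.2104]
tool_rot: [0.018, 3.141, 0.005]
contact_force: [0.2, -0.3, -1.9]
opening: 0.0191
grip_force: 98.6
```

```bash
sed -i 's/max(zt+.006,.12)/max(zt+.006,.122)/' chk.py; python3 chk.py 3; python3 kn.py scene3 side3
```

```text
t 17.55 pos [ 0.5362 -0.0671  0.2104] F [ 0.2 -0.3 -1.9] open 0.0191
turn [ 0.023  0.004 -0.007] n 1.0 | then shift [ 0.033 -0.041 -0.741] | before-turn axes [ 0.032 -0.039 -0.741]
scene 203 tip [ 0.5339 -0.0674] slope mm over 80 [-0.3  0.5] rms 0.001 | knuckle 139 [ 0.5331 -0.0675] 0.0032 lowest pin z 0.1206 knuckle-tip [-0.0008 -0.    ]
side 124 tip [ 0.5366 -0.0689] slope mm over 80 [-0.4  1.6] rms 0.001 | knuckle 53 [ 0.5379 -0.0761] 0.0041 lowest pin z 0.1254 knuckle-tip [ 0.0012 -0.0072]
scene3 226 [ 0.533  -0.068   0.1142] rms 0.0011
side3 115 [ 0.5357 -0.0679  0.1141] rms 0.001
```

drive_tool --steps '[{"translation":[0.02,0,0.1],"angular":[0,0,0],"gripper":0},{"translation":[0,0,0.1],"angular":[0,0,0],"gripper":0},{"translation":[0,0,0.08],"angular":[0,0,0],"gripper":0},{"translation":[0,0,0],"angular":[0,0,0],"gripper":0}]'

```text
t: 18.15
tool_pos: [0.5356, -0.0673, 0.1995]
tool_rot: [0.019, 3.14, 0.005]
contact_force: [0.4, -0.0, -2.2]
opening: 0.0184
grip_force: 98.6
```

drive_tool --steps '[{"translation":[0,0,0.08],"angular":[0,0,0],"gripper":0},{"translation":[0,0,0.08],"angular":[0,0,0],"gripper":0},{"translation":[0,0,0],"angular":[0,0,0],"gripper":0}]'

```text
t: 18.52
tool_pos: [0.5356, -0.0673, 0.1932]
tool_rot: [0.019, 3.14, 0.005]
contact_force: [0.2, -0.7, -1.7]
opening: 0.0194
grip_force: 98.6
```

drive_tool --steps '[{"translation":[0,0,0.15],"angular":[0,0,0],"gripper":0},{"translation":[0,0,0.15],"angular":[0,0,0],"gripper":0},{"translation":[0,0,0.1],"angular":[0,0,0],"gripper":0},{"translation":[0,0,0],"angular":[0,0,0],"gripper":0}]'

```text
t: 19.02
tool_pos: [0.5356, -0.0672, 0.177]
tool_rot: [0.019, 3.141, 0.005]
contact_force: [-0.7, -0.7, -1.9]
opening: 0.0192
grip_force: 98.6
```

drive_tool --steps '[{"translation":[0,0,0.07],"angular":[0,0,0],"gripper":0},{"translation":[0,0,0.07],"angular":[0,0,0],"gripper":0},{"translation":[0,0,0],"angular":[0,0,0],"gripper":0}]'

```text
t: 19.4
tool_pos: [0.5357, -0.0673, 0.1718]
tool_rot: [0.019, 3.14, 0.005]
contact_force: [-0.0, 0.1, -2.0]
opening: 0.0187
grip_force: 98.6
```

drive_tool --steps '[{"translation":[0,0,0.06],"angular":[0,0,0],"gripper":0},{"translation":[0,0,0.06],"angular":[0,0,0],"gripper":0},{"translation":[0,0,0],"angular":[0,0,0],"gripper":0}]'

```text
t: 19.77
tool_pos: [0.5357, -0.0673, 0.1669]
tool_rot: [0.019, 3.14, 0.005]
contact_force: [-0.1, -0.4, -2.1]
opening: 0.0188
grip_force: 98.6
```

drive_tool --steps '[{"translation":[0,0,0.06],"angular":[0,0,0],"gripper":0},{"translation":[0,0,0.06],"angular":[0,0,0],"gripper":0},{"translation":[0,0,0],"angular":[0,0,0],"gripper":0}]'

```text
t: 20.15
tool_pos: [0.5357, -0.0672, 0.1621]
tool_rot: [0.019, 3.14, 0.005]
contact_force: [0.5, 0.4, -1.6]
opening: 0.0188
grip_force: 98.6
```

drive_tool --steps '[{"translation":[0,0,0.1],"angular":[0,0,0],"gripper":0},{"translation":[0,0,0.1],"angular":[0,0,0],"gripper":0},{"translation":[0,0,0],"angular":[0,0,0],"gripper":0}]' --force 120

```text
t: 20.52
tool_pos: [0.5353, -0.0675, 0.1537]
tool_rot: [0.019, 3.141, 0.004]
contact_force: [-1.4, -1.4, -3.2]
opening: 0.0182
grip_force: 118.2
```

drive_tool --steps '[{"translation":[0,0,0.1],"angular":[0,0,0],"gripper":0},{"translation":[0,0,0.1],"angular":[0,0,0],"gripper":0},{"translation":[0,0,0],"angular":[0,0,0],"gripper":0}]'

```text
t: 20.9
tool_pos: [0.5353, -0.0673, 0.1453]
tool_rot: [0.019, 3.141, 0.004]
contact_force: [-1.8, -2.5, -2.9]
opening: 0.0184
grip_force: 118.0
```

drive_tool --steps '[{"translation":[0,0,0.1],"angular":[0,0,0],"gripper":0},{"translation":[0,0,0.1],"angular":[0,0,0],"gripper":0},{"translation":[0,0,0],"angular":[0,0,0],"gripper":0}]'

```text
t: 21.28
tool_pos: [0.5354, -0.0672, 0.1374]
tool_rot: [0.019, 3.141, 0.005]
contact_force: [-1.6, -1.4, -3.8]
opening: 0.0181
grip_force: 118.0
```

```bash
cat > z.py <<'E'
from mv import *
import sys
o=ctrl.get_obs();T=o['tool_pos'];print(T,o['contact_force'].round(1),o['wrist_torque'].round(2))
for n in('scene','side'):
    im=grab(n,n+sys.argv[1]);P=cloud(im).reshape(-1,3);P=P[im['depth'].ravel()>0]
    d=np.linalg.norm(P[:,:2]-T[:2],axis=1)
    for a in np.arange(.106,.16,.004):
        s=(d<.02)&(P[:,2]>=a)&(P[:,2]<a+.004)
        if s.sum():print(n,a.round(3),s.sum(),'r',np.percentile(d[s],[10,50,90]).round(4))
E
python3 z.py 4
```

```text
[ 0.53543451 -0.06717518  0.13740909] [-1.6 -1.4 -3.8] [-0.41  0.62 -0.02]
scene 0.106 28 r [0.012  0.0153 0.0174]
scene 0.11 60 r [0.0081 0.0137 0.0172]
scene 0.114 60 r [0.0057 0.0126 0.016 ]
scene 0.118 11 r [0.0039 0.006  0.0093]
scene 0.122 9 r [0.0045 0.0071 0.0085]
scene 0.126 3 r [0.0057 0.007  0.0081]
scene 0.13 9 r [0.0074 0.0083 0.0114]
scene 0.134 8 r [0.0071 0.0081 0.0118]
scene 0.138 17 r [0.0074 0.0116 0.0173]
scene 0.142 13 r [0.0079 0.0155 0.0183]
scene 0.146 22 r [0.0079 0.0108 0.0172]
scene 0.15 18 r [0.0089 0.0155 0.0189]
scene 0.154 21 r [0.0079 0.0128 0.0174]
scene 0.158 28 r [0.0043 0.0084 0.0175]
side 0.106 17 r [0.0086 0.0157 0.0182]
side 0.11 46 r [0.0083 0.0132 0.0168]
side 0.114 35 r [0.008  0.0139 0.0169]
side 0.118 9 r [0.0062 0.0077 0.0089]
side 0.122 2 r [0.0082 0.0084 0.0086]
side 0.126 2 r [0.0078 0.0085 0.0092]
side 0.13 1 r [0.0097 0.0097 0.0097]
side 0.134 2 r [0.0109 0.0113 0.0118]
side 0.138 5 r [0.0126 0.0171 0.0172]
side 0.142 7 r [0.0144 0.0175 0.0188]
side 0.146 7 r [0.012  0.0178 0.0195]
side 0.15 6 r [0.0123 0.0157 0.0183]
side 0.154 6 r [0.0128 0.0173 0.0185]
side 0.158 8 r [0.0099 0.0125 0.0168]
```

drive_tool --steps '[{"translation":[0,0,0.1],"angular":[0,0,0],"gripper":0},{"translation":[0,0,0.1],"angular":[0,0,0],"gripper":0},{"translation":[0,0,0.04],"angular":[0,0,0],"gripper":0},{"translation":[0,0,0],"angular":[0,0,0],"gripper":0}]'

```text
t: 21.88
tool_pos: [0.5358, -0.0672, 0.1285]
tool_rot: [0.019, 3.14, 0.004]
contact_force: [-3.5, -1.2, -1.2]
opening: 0.0182
grip_force: 118.2
```

drive_tool --steps '[{"translation":[0,0,0.04],"angular":[0,0,0],"gripper":0},{"translation":[0,0,0.04],"angular":[0,0,0],"gripper":0},{"translation":[0,0,0],"angular":[0,0,0],"gripper":0}]'

```text
t: 22.25
tool_pos: [0.5359, -0.0672, 0.1254]
tool_rot: [0.019, 3.14, 0.004]
contact_force: [-4.4, -1.8, -0.9]
opening: 0.0186
grip_force: 118.2
```

drive_tool --steps '[{"translation":[0,0,0.04],"angular":[0,0,0],"gripper":0},{"translation":[0,0,0.03],"angular":[0,0,0],"gripper":0},{"translation":[0,0,0],"angular":[0,0,0],"gripper":0}]'

```text
t: 22.62
tool_pos: [0.5358, -0.0672, 0.1226]
tool_rot: [0.019, 3.14, 0.004]
contact_force: [-2.9, -1.2, -0.1]
opening: 0.0182
grip_force: 118.2
```

drive_tool --steps '[{"translation":[0,0,0.03],"angular":[0,0,0],"gripper":0},{"translation":[0,0,0],"angular":[0,0,0],"gripper":0}]'

```text
t: 22.88
tool_pos: [0.5361, -0.0671, 0.1217]
tool_rot: [0.019, 3.139, 0.005]
contact_force: [-3.5, -2.7, 0.3]
opening: 0.0183
grip_force: 118.3
```

drive_tool --steps '[{"translation":[0,0,0.03],"angular":[0,0,0],"gripper":0},{"translation":[0,0,0.02],"angular":[0,0,0],"gripper":0},{"translation":[0,0,0],"angular":[0,0,0],"gripper":0}]'

```text
t: 23.25
tool_pos: [0.5367, -0.0669, 0.1215]
tool_rot: [0.019, 3.138, 0.005]
contact_force: [-5.4, 1.3, 8.2]
opening: 0.0184
grip_force: 119.0
```

drive_tool --steps '[{"translation":[0,0,0.02],"angular":[0,0,0],"gripper":0},{"translation":[0,0,0.02],"angular":[0,0,0],"gripper":0},{"translation":[0,0,0],"angular":[0,0,0],"gripper":0}]'

```text
t: 23.62
tool_pos: [0.5373, -0.0666, 0.1214]
tool_rot: [0.018, 3.137, 0.006]
contact_force: [-9.6, 3.5, 14.2]
opening: 0.0184
grip_force: 119.8
```

```bash
python3 z.py 5
```

```text
[ 0.53727269 -0.06664335  0.12144501] [-9.6  3.5 14.2] [ 0.35  1.7  -0.02]
scene 0.106 23 r [0.0122 0.0142 0.0171]
scene 0.11 49 r [0.0098 0.0139 0.0169]
scene 0.114 32 r [0.0095 0.0127 0.0154]
scene 0.118 8 r [0.0079 0.0085 0.0156]
scene 0.122 14 r [0.0075 0.0139 0.0181]
scene 0.126 21 r [0.0078 0.012  0.0175]
scene 0.13 14 r [0.008  0.0151 0.017 ]
scene 0.134 20 r [0.0073 0.0136 0.0188]
scene 0.138 15 r [0.0084 0.0151 0.0183]
scene 0.142 30 r [0.0055 0.0083 0.017 ]
scene 0.146 21 r [0.0088 0.0138 0.0187]
scene 0.15 15 r [0.0081 0.0124 0.019 ]
scene 0.154 22 r [0.0093 0.0133 0.0184]
scene 0.158 18 r [0.0097 0.0117 0.0167]
side 0.106 14 r [0.0164 0.0171 0.0193]
side 0.11 36 r [0.0118 0.0158 0.0182]
side 0.114 15 r [0.0128 0.0148 0.0173]
side 0.118 3 r [0.0115 0.0121 0.0168]
side 0.122 4 r [0.0118 0.0119 0.0147]
side 0.126 5 r [0.0116 0.0177 0.0186]
side 0.13 6 r [0.0108 0.0143 0.019 ]
side 0.134 10 r [0.0109 0.0171 0.019 ]
side 0.138 2 r [0.0144 0.0168 0.0193]
side 0.142 9 r [0.0109 0.0123 0.0182]
side 0.146 1 r [0.0188 0.0188 0.0188]
side 0.15 2 r [0.0185 0.0189 0.0193]
```

drive_tool --steps '[{"translation":[0,0,0],"angular":[0,0,0],"gripper":0.5},{"translation":[0,0,0],"angular":[0,0,0],"gripper":0.5},{"translation":[0,0,0],"angular":[0,0,0],"gripper":0.5},{"translation":[0,0,-0.5],"angular":[0,0,0],"gripper":0.5},{"translation":[0,0,-1],"angular":[0,0,0],"gripper":0.5},{"translation":[0,0,-1],"angular":[0,0,0],"gripper":0.5},{"translation":[0,0,-0.5],"angular":[0,0,0],"gripper":0.5},{"translation":[0,0,0],"angular":[0,0,0],"gripper":0}]' --force 60

```text
t: 24.72
tool_pos: [0.5368, -0.0678, 0.2404]
tool_rot: [0.019, 3.135, 0.003]
contact_force: [-0.7, -0.2, -1.2]
opening: 0.0257
grip_force: 0.0
```

```bash
cat > head.py <<'E'
from mv import *
from scipy.optimize import least_squares
import sys
o=ctrl.get_obs();print(o['tool_pos'],o['contact_force'].round(1))
B=np.array([.535,-.0685])
for n in('scene','side'):
    im=grab(n,n+sys.argv[1]);P=cloud(im).reshape(-1,3);P=P[im['depth'].ravel()>0]
    K=P[(np.linalg.norm(P[:,:2]-B,axis=1)<.019)&(P[:,2]>.105)&(P[:,2]<.19)]
    def f(p):
        q=K-np.r_[p[:2],p[3]]
        def c(q,r,a,b):
            d=np.stack([np.hypot(q[:,0],q[:,1])-r,abs(q[:,2]-(a+b)/2)-(b-a)/2],1);return np.minimum(d.max(1),0)+np.linalg.norm(np.maximum(d,0),axis=1)
        k=K-np.r_[p[:2],p[2]]
        return np.minimum(np.minimum(c(q,.011,0,.03),c(q,.007,-.08,0)),c(k,.016,-.03,0))
    r=least_squares(f,np.r_[B,.114,.115],loss='soft_l1',f_scale=.0005)
    top=K[(np.linalg.norm(K[:,:2]-r.x[:2],axis=1)<.008)]
    print(n,r.x.round(4),'rms',np.sqrt(np.mean(r.fun**2)).round(4),'top z',np.median(top[:,2]).round(4),top[:,2].max().round(4))
E
python3 head.py 6
```

```text
[ 0.53679349 -0.0677721   0.24037449] [-0.7 -0.2 -1.2]
scene [ 0.5318 -0.0678  0.1144  0.1144] rms 0.0012 top z 0.1442 0.1467
side [ 0.5341 -0.0677  0.1144  0.1143] rms 0.0012 top z 0.1441 0.1462
```

drive_tool --steps '[{"translation":[0.05,0,0.5],"angular":[0,0,0],"gripper":0},{"translation":[0,0,0.8],"angular":[0,0,0],"gripper":0},{"translation":[0,0,0.6],"angular":[0,0,0],"gripper":0},{"translation":[0,0,0.2],"angular":[0,0,0],"gripper":0},{"translation":[0,0,0.1],"angular":[0,0,0],"gripper":0},{"translation":[0,0,0],"angular":[0,0,0],"gripper":0}]'

```text
t: 25.58
tool_pos: [0.5341, -0.0673, 0.1502]
tool_rot: [0.019, 3.139, 0.004]
contact_force: [0.2, 0.4, 0.1]
opening: -0.0001
grip_force: 0.0
```

drive_tool --steps '[{"translation":[0,0,0.06],"angular":[0,0,0],"gripper":0},{"translation":[0,0,0.06],"angular":[0,0,0],"gripper":0},{"translation":[0,0,0],"angular":[0,0,0],"gripper":0}]'

```text
t: 25.95
tool_pos: [0.5339, -0.0672, 0.1453]
tool_rot: [0.019, 3.14, 0.004]
contact_force: [-0.1, 0.1, -0.7]
opening: -0.0003
grip_force: 0.0
```

drive_tool --steps '[{"translation":[0,0,0.03],"angular":[0,0,0],"gripper":0},{"translation":[0,0,0.03],"angular":[0,0,0],"gripper":0},{"translation":[0,0,0],"angular":[0,0,0],"gripper":0}]'

```text
t: 26.32
tool_pos: [0.5346, -0.0672, 0.144]
tool_rot: [0.019, 3.138, 0.004]
contact_force: [-1.4, 1.2, 4.7]
opening: -0.0
grip_force: 2.5
```

drive_tool --steps '[{"translation":[0,0,0.03],"angular":[0,0,0],"gripper":0},{"translation":[0,0,0],"angular":[0,0,0],"gripper":0}]'

```text
t: 26.58
tool_pos: [0.535, -0.0671, 0.1439]
tool_rot: [0.018, 3.137, 0.005]
contact_force: [-1.2, 2.0, 10.6]
opening: 0.0
grip_force: 4.7
```

drive_tool --steps '[{"translation":[0,0,0.03],"angular":[0,0,0],"gripper":0},{"translation":[0,0,0.03],"angular":[0,0,0],"gripper":0},{"translation":[0,0,0],"angular":[0,0,0],"gripper":0}]'

```text
t: 26.95
tool_pos: [0.5358, -0.0669, 0.1438]
tool_rot: [0.018, 3.135, 0.005]
contact_force: [-4.3, 4.0, 17.6]
opening: 0.0
grip_force: 8.8
```

drive_tool --steps '[{"translation":[0,0,-0.3],"angular":[0,0,0],"gripper":0},{"translation":[0,0,-1],"angular":[0,0,0],"gripper":0},{"translation":[0,0,-1],"angular":[0,0,0],"gripper":0},{"translation":[0,0,-0.5],"angular":[0,0,0],"gripper":0},{"translation":[0,0,0],"angular":[0,0,0],"gripper":0}]'

```text
t: 27.58
tool_pos: [0.5344, -0.0678, 0.2524]
tool_rot: [0.019, 3.137, 0.003]
contact_force: [-0.5, 0.4, -0.4]
opening: -0.0
grip_force: 0.0
```

```bash
python3 head.py 7
```

```text
[ 0.53439784 -0.06778057  0.25243788] [-0.5  0.4 -0.4]
scene [ 0.5319 -0.0676  0.1141  0.1143] rms 0.0013 top z 0.1441 0.146
side [ 0.5341 -0.0676  0.1142  0.1141] rms 0.0013 top z 0.1432 0.1465
```

Head fully home, robot clear. Handing in.

```bash
python3 -c "
from station import ctrl
print(ctrl.finish_job())"
```

```text
the job is handed in; nothing more can be done
None
```

The loose half is in the next notch with its knuckle over the fixed one. The long pin is pushed through both, its head home on the upper knuckle and released, and the job was handed in at about 28 s.

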